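# Mix a leather dye and snap its spill-proof canister shut

## Task

Mix the red-capped bottle of leather dye by turning it over in the air until its cap points steeply downward, then stand it upright in the round seat of the canister base and let go of it. Take the blue cover by its knob, lower it over the bottle and press it straight down onto the base until it snaps past the orange catches and is fully home. Finish still gripping the knob and still pressing the cover down firmly; leave the other things where they are.

Things in the scene. Friction and masses are not known exactly. Their poses are not given: they have to be found in the camera images.
- dye: dye bottle to mix: closed, amber, round, 40 mm diameter up to 54 mm height, then a shoulder and a RED cap (28 mm diameter, 60 to 78 mm height); 78 mm tall, about 0.12 kg. Origin at the centre of its underside, z axis towards the cap. Starts upright on the table, in one of three places shared with the two other bottles
- base: canister base, fixed: grey flange disc (116 mm diameter, 4 mm thick) on the table; on it a white plinth 67 mm in diameter up to 18 mm height, tapering to 57 mm at 24 mm height; its top carries the bottle seat. Three orange sprung catches stand round it, 120 degrees apart, up to 19 mm high. Origin at the centre of the underside, on the table, z up; random yaw
- seat (a point): centre of the bottle seat's flat floor (top of the plinth), 24 mm above the base's origin; the rim round it is 49 mm in diameter inside and 6 mm high. The bottle's origin belongs here
- cover: blue canister cover, round, hollow, open below: 82 mm diameter over the rounded lip at its mouth, 76 mm over the wall, 70 mm inside, inside height 104 mm, flat top at 108 mm, white cylindrical knob on top (26 mm diameter, up to 142 mm); about 0.13 kg. Origin at the centre of its mouth (underside of the lip), z up. Starts mouth down on the table
- cover_knob (a point): on the axis of the cover's knob, 131 mm above the cover's origin (23 mm above the flat top): where to grip it
- dye_white: another dye bottle of the same shape with a white cap; leave alone. Origin at the centre of its underside.
- dye_yellow: another dye bottle of the same shape with a yellow cap; leave alone. Origin at the centre of its underside.
- mallet: wooden mallet about 260 mm long lying on the table towards the far right; leave alone. Origin at the middle underneath.
- tool_cup: brown leather-covered tool cup, 72 mm diameter, 110 mm tall, with steel tools in it up to 151 mm, far left; leave alone. Origin at the centre of its underside.
- cover_home (a point): where the cover's origin ends up when home: on the base's axis, on the flange, 4 mm above the base's origin. Any cover yaw fits. The plinth centres the cover's mouth with 1.5 mm play; the lip meets the catches when the cover is about 11 mm above home; pushing past them takes about 8 to 15 N, then the force drops below zero (the catches draw it down) and the lip rests on the rigid flange
Mind the look-alikes: they are no part of the job. Several things look just like the cover: the one meant starts farthest to the robot's left. Leave any pink look-alike of the dye alone.

How it is judged:
On the way, in this order (a step that is already met when the one before it is completed fails the run):
1. the red-capped bottle is held in the air, turned over so that its cap points steeply down (more than 115 degrees from upright) (angle between dye's own z axis and vertical above 2 rad and height (world z) of dye above 0.1 m and contact force between the fingers and dye above 0.5 N), for 0.2 s.
2. the bottle stands upright in the seat of the base, let go (horizontal distance between dye and seat below 0.007 m and z of dye in the frame of seat between -0.003 and 0.003 m and angle between dye's own z axis and vertical below 0.08 rad and contact force between the fingers and dye below 0.1 N), for 0.2 s.
3. the cover has snapped past the catches and is pressed home (z of cover in the frame of base below 0.0055 m and horizontal distance between cover and base below 0.004 m and angle between cover's own z axis and vertical below 0.06 rad and contact force between cover and base above 4 N), for 0.2 s.
At the end, for the whole second after the job is handed in: The cover is fully home (origin within 1.5 mm of home height and 4 mm of the base's axis, within 3 degrees of upright), the fingers still hold it and press it so that cover and base bear on each other with over 4 N, and the red-capped bottle stands upright in the seat inside (within 7 mm) (all of step 3 and z of cover in the frame of base above 0.001 m and contact force between the fingers and cover above 1 N and horizontal distance between dye and seat below 0.007 m and z of dye in the frame of seat below 0.003 m and angle between dye's own z axis and vertical below 0.08 rad); the arm keeps its last pose, push and grip.
It fails at once if another bottle, the mallet or the tool cup is moved more than 30 mm (distance of any of dye_white, dye_yellow, mallet, tool_cup from where it was at the start of the episode above 0.03 m).
It fails at once if the dye bottle is dropped from a height (contact force between the fingers and dye below 0.05 N and height (world z) of dye above 0.04 m and linear speed of dye above 0.4 m/s).
It also fails if it takes over 72 s, if anything falls off the work surface, if the arm or the gripper's body presses on something with over 40 N, if the wrist force passes 120 N, or if a joint passes its speed limit or range.

## Robot

A 6-joint arm with a two-finger parallel gripper is mounted at the origin on the work surface. World frame = base frame: x ahead of the robot, y to its left, z up, the work surface at z = 0. Lengths are in m, angles in rad, forces in N, time in s.
With the tool pointing down it reaches from about 0.375 to 0.9 m from the base axis. Payload 3.1 kg.
Tool frame: the origin (TCP) lies on the front face of the gripper's body, between the roots of the fingers; the fingertips stand 70 mm ahead of it and the grasp point (between the pads) lies 51 mm ahead of it; z points along the fingers, y is the line along which they close (so a half turn about z gives the same grasp; the last joint's range is limited). The gripper opens to 87 mm and grips with 3 to 60 N. Pads are 19 mm wide; open, the fingers measure 117 mm over their backs; the gripper's body (75 mm by 190 mm) begins 51 mm behind the grasp point.
Start: joints at [-1.484, 0.527, 1.433, -0, 1.181, -0.178], TCP at [0.164, -0.603, 0.292] pointing down, gripper open.
Joint ranges: [-3.08, 3.08], [-0.75, 2.2], [0.22, 2.44], [-1.43, 4.57], [0, 2.65], [-2.85, 2.85]. Speed limits (rad/s): [2.79, 2.79, 3.14, 3.14, 3.14, 3.14].

## Interface

Orientations are given as a rotation vector (axis times angle).
In Python, from rig import robot gives the robot as it stands.
- The arm moves only by the tool servo_tool, never from a script. Its argument "moves" is a list of rows, each a list of 5 numbers: the shift along the tool's x, y, z in mm, then the turn about the tool's z in degrees, then the finger opening in mm, from 0 to 87. A call has 1 to 20 rows; each row shifts and turns the commanded pose from where the row before left it, along the tool's axes as they then stand; what a row does not reach is not made up. A row lasts 1/10 s, in which the tool goes at most 50 mm and 8.59 degrees, less where a joint would pass 70% of its speed; a pose out of reach is approached as far as the arm can. A call is refused whole if a number of a shift passes 50 or a number of a turn 8.59, either way. A call with a gripper value outside its range is refused whole. The fingers move at their own pace and stop on an object; the grip force is fixed at half the most. Time passes only in rows, so rows that do not move let the fingers close. It gives the time, the measured TCP pose, the force, the opening and the grip force at its end, in the units of the state.
- robot.state(): the state, without advancing time (a new reading comes with each control period).
- robot.grab_frame(name): name is "scene" or "side" or "wrist"; returns the picture (384x512x3 uint8, red, green, blue); there is no depth.
- robot.get_calibration(name): a dict with "mtx" (3x3 intrinsics, pixels), "D" ([k1, k2, p1, p2, k3] as OpenCV has them; the pictures are not rectified), "xyz" and "attitude" of the camera in the world; the wrist camera has in their place "mount" (4x4, takes a point from camera to tool coordinates, whose origin is the TCP and whose axes are the flange's). Camera axes: x right, y up, looking along -z (the intrinsics and any distortion apply to the point x, -y, -z); pixel columns grow to the right and rows downward; lengths in m; the calibration is good to about 2 mm. A picture is of the moment at which its call begins: read the wrist's pose just before it. get_calibration takes no time and is no camera call.
- robot.hand_in(): hands the job in; it is judged then, once.
The state is a dict: "time_s": time; "joints": joint angles; "qd": joint speeds; "joint_efforts": joint torques, N m; "ee_pos": TCP position; "eef_rot": TCP orientation; "contact_force": force on the tool from outside, world axes, zero at the start; "ft_torque": the same for the moment, N m; "gripper_width": finger opening in m; "finger_force": force on a finger pad.
Only numpy, scipy, OpenCV 4.12 (cv2) and the standard library are available. Lean on these libraries where they do the work, as an engineer would, in place of code of your own. Each camera call takes 0.05 s, during which the arm holds its last target. There are 200 camera calls.

## Working session

There is one attempt and no reset: what is moved stays moved. The work goes in short steps, Python scripts to look and compute and a tool call to move; the robot and the scene stay as the last step left them, time stands still between calls to the robot, and variables do not carry over. Pictures are saved under pics/ and viewed, at most 10 in all, crops included, and the job is handed in when it is done.

Besides the shell and the picture viewer there is one more tool, called as name([rows], argument=value, ...), one row to a line, values as JSON. servo_tool: Moves the arm, as the interface text tells. Its arguments: {"type":"object","properties":{"moves":{"type":"array","items":{"type":"array","items":{"type":"number"}}}},"required":["moves"]}

```bash
mkdir -p pics
cat > h.py <<'E'
import numpy as np, cv2
from scipy.spatial.transform import Rotation as R
from rig import robot
def cam(n,s=None):
    c=robot.get_calibration(n)
    K=np.array(c["mtx"],float);D=np.array(c["D"],float)
    if n=="wrist":
        M=np.array(c["mount"]); T=np.eye(4);T[:3,:3]=R.from_rotvec(s["eef_rot"]).as_matrix();T[:3,3]=s["ee_pos"]
        W=T@M; return K,D,W[:3,3],W[:3,:3]
    a=np.array(c["attitude"],float)
    Rm=a if a.shape==(3,3) else (R.from_rotvec(a).as_matrix() if a.size==3 else R.from_quat(a).as_matrix())
    return K,D,np.array(c["xyz"]),Rm
def ray(C,uv):
    K,D,p,Rm=C
    q=cv2.undistortPoints(np.array([[uv]],float),K,D)[0,0]
    d=Rm@np.array([q[0],-q[1],-1]); return p,d/np.linalg.norm(d)
def plane(C,uv,z):
    p,d=ray(C,uv); return p+d*(z-p[2])/d[2]
def tri(C1,u1,C2,u2):
    p,d=ray(C1,u1);q,e=ray(C2,u2)
    s=np.linalg.lstsq(np.stack([d,-e],1),q-p,rcond=None)[0]
    a=p+s[0]*d;b=q+s[1]*e; return (a+b)/2,np.linalg.norm(a-b)
def proj(C,P):
    K,D,p,Rm=C; v=Rm.T@(np.array(P)-p); v=v*[1,-1,-1]
    return cv2.projectPoints(v.reshape(1,1,3),np.zeros(3),np.zeros(3),K,D)[0].ravel()
E
python3 - <<'E'
from h import *
s=robot.state();print(s)
for n in("scene","side","wrist"):
    print(n,robot.get_calibration(n)); f=robot.grab_frame(n); np.save(f"pics/{n}0.npy",f); cv2.imwrite(f"pics/{n}0.png",f[:,:,::-1])
a=np.hstack([cv2.imread("pics/scene0.png"),cv2.imread("pics/side0.png")])
E
```

```text
{'time_s': 0.0, 'joints': array([-1.48450203e+00,  5.28484870e-01,  1.43390674e+00, -1.53089429e-05,
        1.18140393e+00, -1.78474674e-01]), 'qd': array([ 0.00044679,  0.00014283,  0.00066422, -0.00119253, -0.00113886,
        0.00088771]), 'joint_efforts': array([ 2.14809996e-03, -4.40027189e+01, -1.76596212e+01,  6.34052069e-02,
        5.82820375e-02, -1.52560065e-04]), 'ee_pos': array([ 0.16354279, -0.60261334,  0.29125858]), 'eef_rot': array([-3.11192046e+00, -4.14402894e-01, -1.37119239e-04]), 'contact_force': array([-1.00522471,  0.09864816,  1.15848934]), 'ft_torque': array([ 0.04961551, -0.01910104,  0.01922563]), 'finger_force': 0.0, 'gripper_width': 0.08730167944324}
scene {'mtx': array([[466.21871755,   0.        , 259.15183376],
       [  0.        , 466.21871755, 188.02594844],
       [  0.        ,   0.        ,   1.        ]]), 'D': array([-0.13242557,  0.        ,  0.        ,  0.        ,  0.        ]), 'xyz': array([1.2881474 , 0.35767968, 1.21238988]), 'attitude': array([0.39565788, 0.7063427 , 1.98219007])}
side {'mtx': array([[411.8186873 ,   0.        , 256.
[... 204 characters left out ...]
ay([0.46310045, 0.79772713, 0.96908688]), 'attitude': array([ 0.0607457 , -1.21972438, -2.78623792])}
wrist {'mtx': array([[289.90499608,   0.        , 253.83952452],
       [  0.        , 289.90499608, 185.512456  ],
       [  0.        ,   0.        ,   1.        ]]), 'D': array([-0.02130059,  0.        ,  0.        ,  0.        ,  0.        ]), 'mount': array([[-6.59662143e-04,  9.68940322e-01,  2.47293789e-01,
         6.70867832e-02],
       [ 9.99999594e-01,  7.90792773e-04, -4.30941385e-04,
        -3.62599253e-04],
       [-6.13114625e-04,  2.47293404e-01, -9.68940450e-01,
        -9.07514797e-02],
       [ 0.00000000e+00,  0.00000000e+00,  0.00000000e+00,
         1.00000000e+00]])}
```

View pics/scene0.png

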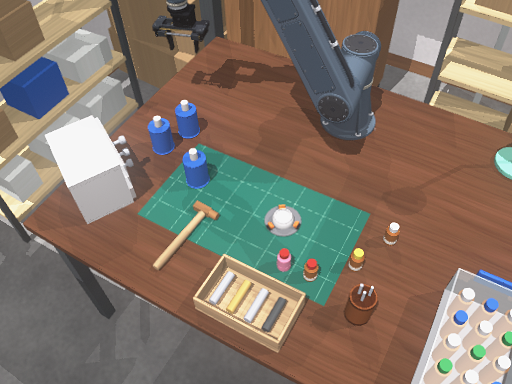

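View pics/side0.png

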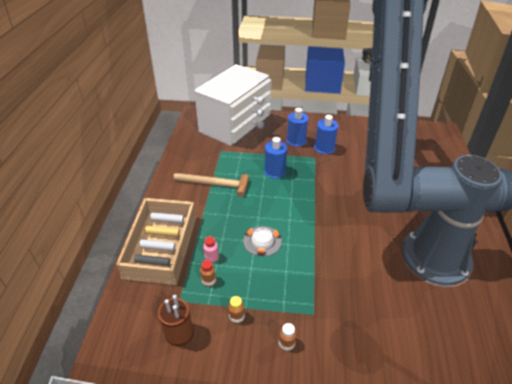

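The scene view shows three blue covers at about (196,170), (161,137) and (187,120); robot-left is image-right here, so (196,170) should be the one. The amber red-capped bottle is at (311,270), the pink look-alike at (284,260), yellow at (357,259), white at (392,233), and the base at (283,218). The side view agrees: cover (276,158), dye (207,272), pink (210,249), base (262,240).

Run:
```python
from h import *
A=cam("scene");B=cam("side")
F={n:np.load(f"pics/{n}0.npy") for n in("scene","side")}
def blobs(n,kind,amin):
    h=cv2.cvtColor(F[n],cv2.COLOR_RGB2HSV);H,S,V=[h[...,i].astype(int) for i in range(3)]
    m={'red':((H<4)|(H>174))&(S>190)&(V>120),'blue':(H>105)&(H<125)&(S>170)&(V>90),'yel':(H>20)&(H<32)&(S>180)&(V>150)}[kind]
    k,l,st,c=cv2.connectedComponentsWithStats(m.astype(np.uint8))
    return [(c[i].round(1).tolist(),int(st[i,4]),st[i,:4].tolist()) for i in range(1,k) if st[i,4]>=amin]
for n in F:
    for k in('red','blue','yel'): print(n,k,blobs(n,k,25))
for nm,a,b in(("cap",(311,264),(207,267)),("pink cap",(285,253),(210,243)),("knob",(194,154),(277,143)),("k2",(157,121),(299,112)),("k3",(184,104),(328,120)),("seat",(283,215),(262.5,236)),("yellow",(358,253),(236,301)),("white",(394,227),(288.5,329))):
    print(nm,tri(A,a,B,b))
c=np.hstack([cv2.resize(F["scene"][230:300,260:410],None,fx=5,fy=5)]);cv2.imwrite("pics/crop1.png",cv2.vconcat([cv2.resize(c,(750,350)),cv2.copyMakeBorder(cv2.resize(F["scene"][95:195,140:220],(200,250)),0,0,0,550,0)])[:,:,::-1])
```

```text
scene red []
scene blue [([31.1, 74.2], 627, [0, 58, 61, 49]), ([185.3, 111.2], 120, [176, 105, 20, 12]), ([193.7, 159.8], 201, [183, 150, 23, 18])]
scene yel []
side red []
side blue [([298.2, 119.3], 77, [290, 114, 17, 9]), ([327.2, 126.9], 107, [319, 121, 18, 11]), ([275.1, 160.8], 383, [264, 143, 22, 35])]
side yel []
cap (array([0.66138862, 0.15555234, 0.06523508]), np.float64(0.0012836131410249008))
pink cap (array([0.6674641 , 0.07675769, 0.0704959 ]), np.float64(0.0018576997172665135))
knob (array([ 0.51103067, -0.33257802,  0.12607608]), np.float64(0.0021164432442750823))
k2 (array([ 0.4424889 , -0.53409455,  0.12671128]), np.float64(0.0043981484220648225))
k3 (array([ 0.33253956, -0.49654667,  0.12840379]), np.float64(0.0034686486496268583))
seat (array([ 0.52616274, -0.00150006,  0.02826175]), np.float64(0.002573362225584623))
yellow (array([0.56934164, 0.25760623, 0.07392675]), np.float64(0.002898443737970091))
white (array([0.43568256, 0.31927628, 0.0736213 ]), np.float64(0.0023786999486857846))
```

View pics/crop1.png

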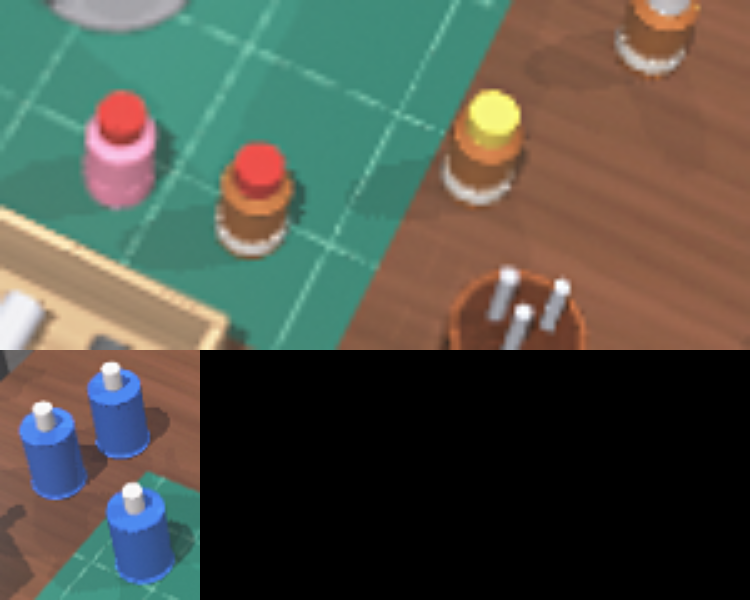

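The crop confirms it. The amber bottle with the red cap is at scene (311,270), with the pink one left of it. Of the three covers, the front one at (196,170) has the largest y (-0.333), so it is the one meant. The rows cannot tilt the tool directly, so I'll check what the servo does at the reach limit, high up in free air.

servo_tool([
  [0, 0, -50, 0, 87],
  [0, 0, -50, 0, 87],
  [0, 0, -50, 0, 87],
  [0, 0, -50, 0, 87],
  [0, 0, -50, 0, 87],
  [0, 0, -50, 0, 87],
  [0, 0, -50, 0, 87],
  [0, 0, -50, 0, 87],
  [0, 0, -50, 0, 87],
  [0, 0, -50, 0, 87],
])

```text
time_s: 1.15
ee_pos: [0.1623, -0.598, 0.7885]
eef_rot: [3.11, 0.415, 0.001]
contact_force: [15.6, -40.1, 105.6]
gripper_width: 0.0871
finger_force: 0.0
```

Run:
```python
from h import *
s=robot.state()
for k in("time_s","joints","ee_pos","eef_rot"):print(k,s[k])
print(R.from_rotvec(s["eef_rot"]).as_matrix().round(3))
```

```text
time_s 1.15
joints [-1.48623799e+00  4.77395146e-01  2.17459005e-01  1.57593132e-03
  2.44275175e+00 -1.79264379e-01]
ee_pos [ 0.16232247 -0.59797427  0.78852654]
eef_rot [3.11005411e+00 4.14560230e-01 1.28889767e-03]
[[ 0.965  0.262  0.001]
 [ 0.262 -0.965 -0.004]
 [ 0.     0.004 -1.   ]]
```

servo_tool([
  [0, 0, 0, 0, 87],
  [0, 0, 0, 0, 87],
  [0, 0, -3, 0, 87],
  [0, 0, -5, 0, 87],
  [0, 0, -5, 0, 87],
  [0, 0, -5, 0, 87],
  [0, 0, 0, 0, 87],
])

```text
time_s: 1.85
ee_pos: [0.1602, -0.5902, 0.7965]
eef_rot: [3.102, 0.413, 0.002]
contact_force: [-0.9, -1.1, 0.3]
gripper_width: 0.0868
finger_force: 0.0
```

Run:
```python
from h import *
s=robot.state()
for k in("time_s","joints","ee_pos","contact_force"):print(k,s[k])
print(R.from_rotvec(s["eef_rot"]).as_matrix().round(4))
```

```text
time_s 1.85
joints [-1.4889572   0.46389876  0.21800771  0.00279717  2.44799756 -0.18085124]
ee_pos [ 0.16020457 -0.5901904   0.79650243]
contact_force [-0.87053083 -1.08632266  0.32915462]
[[ 9.651e-01  2.617e-01  2.700e-03]
 [ 2.618e-01 -9.651e-01 -1.150e-02]
 [-4.000e-04  1.180e-02 -9.999e-01]]
```

The servo tilts slightly at the joint limits and the tilt stays, because each row starts from the pose reached. The plan is to tilt the tool outward by about 60–65° this way, keeping the finger-closing axis horizontal. Then a half turn about the tool's z turns a held bottle through about 120–130°. First I turn the fingers tangential while pushing gently up.

servo_tool([
  [0, 0, -5, 8.4, 87],
  [0, 0, -10, 8.4, 87],
  [0, 0, -10, 8.4, 87],
  [0, 0, -10, 8.4, 87],
  [0, 0, -10, 8.4, 87],
  [0, 0, -10, 8.4, 87],
  [0, 0, -10, 8.4, 87],
  [0, 0, -10, 8.4, 87],
  [0, 0, -10, 8.4, 87],
  [0, 0, -10, 8.4, 87],
  [0, 0, -10, 8.4, 87],
  [0, 0, -10, 8.4, 87],
])

```text
time_s: 3.05
ee_pos: [0.1459, -0.538, 0.8437]
eef_rot: [2.277, -2.123, 0.068]
contact_force: [-0.8, 0.8, -0.2]
gripper_width: 0.0866
finger_force: 0.0
```

```bash
cat > st.py <<'E'
from h import *
s=robot.state()
for k in("time_s","joints","ee_pos","contact_force"):print(k,np.round(s[k],4))
M=R.from_rotvec(s["eef_rot"]).as_matrix();print(M.round(4),"tilt",np.degrees(np.arccos(-M[2,2])),"r",np.hypot(*s["ee_pos"][:2]),"w",s["gripper_width"],s["finger_force"])
E
python3 st.py
```

```text
time_s 3.05
joints [-1.5109  0.381   0.2182  0.0171  2.4915  1.5743]
ee_pos [ 0.1459 -0.538   0.8437]
contact_force [-0.8181  0.7674 -0.1907]
[[ 0.0699 -0.9975  0.0134]
 [-0.9963 -0.0705 -0.0501]
 [ 0.0509 -0.0098 -0.9987]] tilt 2.9717876192786936 r 0.5574173420770236 w 0.0866276994870464 0.0
```

servo_tool([
  [-10, 0, -10, 0, 87],
  [-20, 0, -15, 0, 87],
  [-20, 0, -15, 0, 87],
  [-20, 0, -15, 0, 87],
  [-20, 0, -15, 0, 87],
  [-20, 0, -15, 0, 87],
  [-20, 0, -15, 0, 87],
  [-20, 0, -15, 0, 87],
  [-20, 0, -15, 0, 87],
  [-20, 0, -15, 0, 87],
])

```text
time_s: 4.05
ee_pos: [0.1389, -0.3571, 0.9452]
eef_rot: [2.242, -2.078, 0.144]
contact_force: [0.3, 0.1, 0.9]
gripper_width: 0.0869
finger_force: 0.0
```

```bash
python3 st.py
```

```text
time_s 4.05
joints [-1.4964  0.1517  0.2193  0.0082  2.6461  1.5769]
ee_pos [ 0.1389 -0.3571  0.9452]
contact_force [0.2547 0.1266 0.8688]
[[ 0.0749 -0.9971  0.0131]
 [-0.9894 -0.076  -0.1235]
 [ 0.1242 -0.0037 -0.9923]] tilt 7.136449179269517 r 0.3831738480767465 w 0.08694065758815016 0.0
```

servo_tool([
  [-25, 0, -15, 0, 87],
  [-35, 0, -20, 0, 87],
  [-40, 0, -25, 0, 87],
  [-40, 0, -25, 0, 87],
  [-40, 0, -25, 0, 87],
  [-40, 0, -25, 0, 87],
  [-40, 0, -25, 0, 87],
  [-40, 0, -25, 0, 87],
])

```text
time_s: 4.85
ee_pos: [0.1788, -0.1059, 1.0099]
eef_rot: [2.09, -1.944, 0.369]
contact_force: [0.7, 1.2, -0.6]
gripper_width: 0.087
finger_force: 0.0
```

```bash
python3 st.py
```

```text
time_s 4.85
joints [-0.7896 -0.0595  0.2185 -0.5503  2.6466  1.7502]
ee_pos [ 0.1788 -0.1059  1.0099]
contact_force [ 0.7451  1.2318 -0.6425]
[[ 0.0708 -0.9975  0.007 ]
 [-0.9305 -0.0686 -0.3599]
 [ 0.3594  0.019  -0.933 ]] tilt 21.095489696936696 r 0.2078342177674056 w 0.08701770451323251 0.0
```

servo_tool([
  [-7, -16, 5, 0, 87],
  [-13, -31, 10, 0, 87],
  [-13, -31, 10, 0, 87],
  [-13, -31, 10, 0, 87],
  [-13, -31, 10, 0, 87],
  [-13, -31, 10, 0, 87],
  [-13, -31, 10, 0, 87],
  [-13, -31, 10, 0, 87],
  [-20, -31, 5, 0, 87],
  [-25, -15, -5, 0, 87],
  [-36, 0, -14, 0, 87],
  [-36, 0, -14, 0, 87],
  [-36, 0, -14, 0, 87],
  [-36, 0, -14, 0, 87],
  [-36, 0, -14, 0, 87],
  [-36, 0, -14, 0, 87],
  [-36, 0, -14, 0, 87],
  [-36, 0, -14, 0, 87],
  [-20, 0, -7, 0, 87],
])

```text
time_s: 6.75
ee_pos: [0.3968, 0.2845, 0.861]
eef_rot: [2.106, -1.82, 0.412]
contact_force: [-0.2, -0.3, 0.3]
gripper_width: 0.0868
finger_force: 0.0
```

```bash
python3 st.py
```

```text
time_s 6.75
joints [ 0.5688  0.3891  0.2194 -0.8256  2.6283  2.8541]
ee_pos [0.3968 0.2845 0.861 ]
contact_force [-0.175  -0.2836  0.3117]
[[ 0.1437 -0.9896  0.005 ]
 [-0.8954 -0.1321 -0.4251]
 [ 0.4214  0.0566 -0.9051]] tilt 25.15952128618275 r 0.488261977666888 w 0.08675513077468029 0.0
```

servo_tool([
  [0, 0, 0, -8.5, 87],
  [0, 0, 0, -8.5, 87],
  [0, 0, 0, -8.5, 87],
  [0, 0, 0, -8.5, 87],
  [0, 0, 0, -8.5, 87],
  [0, 0, 0, -8.5, 87],
  [0, 0, 0, -8.5, 87],
  [0, 0, 0, -8.5, 87],
  [0, 0, 0, -8.5, 87],
  [0, 0, 0, -8.5, 87],
  [0, 0, 0, -8.5, 87],
  [0, 0, 0, -8.5, 87],
  [0, 0, 0, -8.5, 87],
  [0, 0, 0, -8.5, 87],
])

```text
time_s: 8.15
ee_pos: [0.3977, 0.2825, 0.8617]
eef_rot: [2.575, 0.873, -0.187]
contact_force: [0.7, -0.3, -0.6]
gripper_width: 0.0868
finger_force: 0.0
```

```bash
python3 st.py
```

```text
time_s 8.15
joints [ 0.5645  0.3879  0.2189 -0.8248  2.6276  0.7711]
ee_pos [0.3977 0.2825 0.8617]
contact_force [ 0.6877 -0.2761 -0.6269]
[[ 0.7945  0.6073  0.0052]
 [ 0.5517 -0.7181 -0.4241]
 [-0.2538  0.3398 -0.9056]] tilt 25.094493366473742 r 0.4877731229829393 w 0.08684689409387417 0.0
```

servo_tool([
  [10, 9, -20, 0, 87],
  [19, 18, -43, 0, 87],
  [19, 18, -43, 0, 87],
  [19, 18, -43, 0, 87],
  [19, 18, -43, 0, 87],
  [19, 18, -43, 0, 87],
  [19, 18, -43, 0, 87],
  [19, 18, -43, 0, 87],
  [19, 18, -43, 0, 87],
  [19, 18, -43, 0, 87],
])

```text
time_s: 9.15
ee_pos: [0.4205, 0.2662, 0.8823]
eef_rot: [2.512, 0.899, 0.04]
contact_force: [0.3, -0.8, 0.3]
gripper_width: 0.0869
finger_force: 0.0
```

```bash
python3 st.py
```

```text
time_s 9.15
joints [ 0.5553  0.3559  0.2189 -0.8139  2.471   0.7643]
ee_pos [0.4205 0.2662 0.8823]
contact_force [ 0.3283 -0.817   0.272 ]
[[ 0.7849  0.5927  0.1806]
 [ 0.6065 -0.6753 -0.4197]
 [-0.1268  0.4389 -0.8895]] tilt 27.184732173854552 r 0.4976378687250588 w 0.08686738831337423 0.0
```

servo_tool([
  [4, -18, -2, 0, 87],
  [8, -36, -5, 0, 87],
  [8, -38, -5, 0, 87],
  [8, -38, -5, 0, 87],
  [8, -38, -5, 0, 87],
  [8, -38, -5, 0, 87],
  [8, -38, -5, 0, 87],
  [8, -38, -5, 0, 87],
  [8, -38, -5, 0, 87],
  [8, -38, -5, 0, 87],
  [6, -20, -5, 0, 87],
  [15, -2, -20, 0, 87],
  [27, -1, -42, 0, 87],
  [27, -1, -42, 0, 87],
  [27, -1, -42, 0, 87],
  [27, -1, -42, 0, 87],
  [27, -1, -42, 0, 87],
  [27, -1, -42, 0, 87],
])

```text
time_s: 10.95
ee_pos: [0.2505, 0.5827, 0.7527]
eef_rot: [2.547, 0.958, 0.22]
contact_force: [0.9, 0.2, -0.1]
gripper_width: 0.0873
finger_force: 0.0
```

```bash
python3 st.py
```

```text
time_s 10.95
joints [ 1.1356  0.5678  0.2187 -0.6468  2.4321  1.5049]
ee_pos [0.2505 0.5827 0.7527]
contact_force [ 0.8504  0.2203 -0.0631]
[[ 0.7517  0.595   0.2844]
 [ 0.6594 -0.6805 -0.3195]
 [ 0.0034  0.4277 -0.9039]] tilt 25.324321122467634 r 0.6342789501822457 w 0.0872690052278798 0.0
```

servo_tool([
  [33, -2, -37, 0, 87],
  [33, -2, -37, 0, 87],
  [33, -2, -37, 0, 87],
  [33, -2, -37, 0, 87],
  [33, -2, -37, 0, 87],
  [33, -2, -37, 0, 87],
  [33, -2, -37, 0, 87],
  [33, -2, -37, 0, 87],
  [33, -2, -37, 0, 87],
  [33, -2, -37, 0, 87],
  [33, -2, -37, 0, 87],
  [33, -2, -37, 0, 87],
  [33, -2, -37, 0, 87],
  [33, -2, -37, 0, 87],
  [33, -2, -37, 0, 87],
  [33, -2, -37, 0, 87],
  [33, -2, -37, 0, 87],
  [33, -2, -37, 0, 87],
  [33, -2, -37, 0, 87],
  [33, -2, -37, 0, 87],
])

```text
time_s: 12.95
ee_pos: [0.1987, 0.5962, 0.8627]
eef_rot: [2.57, 1.143, 0.89]
contact_force: [-0.4, 0.0, -1.4]
gripper_width: 0.0869
finger_force: 0.0
```

```bash
python3 st.py
```

```text
time_s 12.95
joints [ 1.279   0.4303  0.219  -0.687   2.0907  1.5404]
ee_pos [0.1987 0.5962 0.8627]
contact_force [-0.3819  0.0378 -1.4436]
[[ 0.5224  0.6113  0.5945]
 [ 0.7261 -0.6845  0.0658]
 [ 0.4472  0.3973 -0.8014]] tilt 36.73814926564096 r 0.6284634967490903 w 0.0869393414556366 0.0
```

servo_tool([
  [44, -4, -22, 0, 87],
  [44, -4, -22, 0, 87],
  [44, -4, -22, 0, 87],
  [44, -4, -22, 0, 87],
  [44, -4, -22, 0, 87],
  [44, -4, -22, 0, 87],
  [44, -4, -20, 0, 87],
  [44, -4, -20, 0, 87],
  [44, -4, -20, 0, 87],
  [44, -4, -20, 0, 87],
  [44, -4, -18, 0, 87],
  [44, -4, -18, 0, 87],
  [44, -4, -18, 0, 87],
  [44, -4, -18, 0, 87],
  [44, -4, -16, 0, 87],
  [44, -4, -16, 0, 87],
  [44, -4, -16, 0, 87],
  [44, -4, -16, 0, 87],
  [44, -4, -14, 0, 87],
  [44, -4, -14, 0, 87],
])

```text
time_s: 14.95
ee_pos: [0.1543, 0.6535, 0.9818]
eef_rot: [-2.277, -1.236, -1.63]
contact_force: [0.2, -0.6, -0.1]
gripper_width: 0.0871
finger_force: 0.0
```

```bash
python3 st.py
```

```text
time_s 14.95
joints [ 1.4087  0.3726  0.219  -0.7338  1.591   1.5761]
ee_pos [0.1543 0.6535 0.9818]
contact_force [ 0.215  -0.6009 -0.1378]
[[ 0.1087  0.6427  0.7584]
 [ 0.5568 -0.6714  0.4891]
 [ 0.8235  0.3691 -0.4308]] tilt 64.48166392968686 r 0.6715009793180952 w 0.08706932606790892 0.0
```

servo_tool([
  [0, 0, 0, 8, 87],
  [0, 0, 0, 8, 87],
  [-7, 7, 3, 8, 80],
  [-14, 14, 7, 0, 70],
  [-27, 29, 14, 0, 66],
  [-27, 29, 14, 0, 66],
  [-27, 29, 14, 0, 66],
  [-27, 29, 14, 0, 66],
  [-27, 29, 14, 0, 66],
  [-27, 29, 14, 0, 66],
  [-27, 29, 14, 0, 66],
  [-27, 29, 14, 0, 66],
  [-27, 29, 14, 0, 66],
  [-27, 29, 14, 0, 66],
  [-27, 29, 14, 0, 66],
  [-27, 29, 14, 0, 66],
  [-14, 14, 7, 0, 66],
])

```text
time_s: 16.65
ee_pos: [0.3697, 0.3408, 0.5835]
eef_rot: [-2.335, -0.692, -1.464]
contact_force: [-0.7, 0.8, 0.1]
gripper_width: 0.0658
finger_force: 0.0
```

```bash
cat >> h.py <<'E'
def todo(P,off=0.051,s=None):
    "tool-frame shift (mm) bringing the point off ahead of TCP to P"
    s=s or robot.state(); M=R.from_rotvec(s["eef_rot"]).as_matrix()
    return (M.T@(np.array(P)-s["ee_pos"])-[0,0,off])*1000
E
python3 st.py; python3 -c "
from h import *
print(todo([.661,.155,.034+.15]))
print(plane(cam('scene'),(360,318),0.0))"
```

```text
time_s 16.65
joints [ 0.4831 -0.1666  1.8776  0.2572  0.3228  1.2839]
ee_pos [0.3697 0.3408 0.5835]
contact_force [-0.6923  0.7736  0.1139]
[[ 0.3649  0.5432  0.7561]
 [ 0.2392 -0.8396  0.4878]
 [ 0.8998  0.0029 -0.4363]] tilt 64.13146208591776 r 0.5028003981676755 w 0.06580162909926987 0.0
[-297.58971828  313.05375442  252.9425875 ]
[0.71509893 0.33620843 0.        ]
```

```bash
cat > kin.py <<'E'
from h import *
from scipy.optimize import least_squares
S=[([-1.4845,.52848,1.43391,0,1.1814,-.17847],[.16354,-.60261,.29126]),
([-1.4862,.4774,.21746,.00158,2.44275,-.1793],[.16232,-.59797,.78853]),
([-1.5109,.381,.2182,.0171,2.4915,1.5743],[.1459,-.538,.8437]),
([-1.4964,.1517,.2193,.0082,2.6461,1.5769],[.1389,-.3571,.9452]),
([-.7896,-.0595,.2185,-.5503,2.6466,1.7502],[.1788,-.1059,1.0099]),
([.5688,.3891,.2194,-.8256,2.6283,2.8541],[.3968,.2845,.861]),
([1.1356,.5678,.2187,-.6468,2.4321,1.5049],[.2505,.5827,.7527]),
([1.4087,.3726,.219,-.7338,1.591,1.5761],[.1543,.6535,.9818]),
([.4831,-.1666,1.8776,.2572,.3228,1.2839],[.3697,.3408,.5835])]
def fk(q,p):
    h,L1,L2,e,d,o,a=p
    r=lambda ax,t:R.from_euler(ax,t)
    B=r('z',q[0]); U=B*r('y',q[1]); Fo=U*r('y',q[2]); W=Fo*r('z',q[3])*r('y',q[4]); T=W*r('z',q[5])
    P=np.array([0,0,h])+B.apply([a,o,0])+U.apply([0,0,L1])+Fo.apply([e,0,L2])+T.apply([0,0,d])
    return P,T
def fit():
    f=lambda p:np.concatenate([fk(q,p)[0]-np.array(P) for q,P in S])
    r=least_squares(f,[.35,.4,.4,0,.2,.11,0]); return r.x,np.abs(r.fun).max()
E
python3 - <<'E'
from kin import *
p,e=fit();print(p.round(4),e)
P,T=fk(S[-1][0],p);print(T.as_matrix().round(3))
s=robot.state();M=R.from_rotvec(s["eef_rot"])
C=fk(s["joints"],p)[1].inv()*M; print(C.as_rotvec())
lo=np.array([-3.08,-.75,.22,-1.43,0,-2.85]);hi=np.array([3.08,2.2,2.44,4.57,2.65,2.85])
def ik(P,Rt,q0):
    f=lambda q:np.r_[(fk(q,p)[0]-P)*5,(((fk(q,p)[1]*C).inv()*Rt).as_rotvec())]
    r=least_squares(f,np.clip(q0,lo+1e-3,hi-1e-3),bounds=(lo,hi)); return r.x,np.abs(r.fun).max()
z=M.as_matrix()[:,2]
for nm,G in(("dye",[.661,.155,.034]),("dye up",[.661,.155,.2]),("dye hi",[.6,.1,.35]),("seat",[.526,0,.058]),("knob",[.511,-.333,.131]),("knobup",[.511,-.333,.31]),("basecover",[.526,0,.135])):
    for q0 in(s["joints"],[.1,.5,1.8,3.1,.3,-1.5],[.1,.5,1.8,1.5,.3,0]):
        q,er=ik(np.array(G)-.051*z,M,q0);print(nm,q.round(2),round(er,4))
E
```

```text
[ 0.2742  0.588   0.3917  0.1141  0.2358  0.111  -0.    ] 5.119372498824104e-05
[[-0.543  0.365  0.756]
 [ 0.84   0.239  0.488]
 [-0.003  0.9   -0.436]]
[3.69944320e-16 2.46629547e-16 1.57079633e+00]
dye [-0.22  1.07  2.    2.32  1.07 -1.51] 0.0
dye [-0.22  1.07  2.    2.32  1.07 -1.51] 0.0
dye [-0.22  1.07  2.    2.32  1.07 -1.51] 0.0
dye up [-0.22  0.69  2.03  2.13  0.85 -1.17] 0.0
dye up [-0.22  0.69  2.03  2.13  0.85 -1.17] 0.0
dye up [-0.22  0.69  2.03  2.13  0.85 -1.17] 0.0
dye hi [-0.4   0.31  2.06  1.65  0.84 -0.69] 0.0
dye hi [-0.4   0.31  2.06  1.65  0.84 -0.69] 0.0
dye hi [-0.4   0.31  2.06  1.65  0.84 -0.69] 0.0
seat [-0.76  1.11  2.28  1.92  1.19 -1.83] 0.0
seat [-0.76  1.11  2.28  1.92  1.19 -1.83] 0.0
seat [-0.76  1.11  2.28  1.92  1.19 -1.83] 0.0
knob [-1.21  0.87  1.75  1.16  1.28 -1.04] 0.0
knob [-1.21  0.87  1.75  1.16  1.28 -1.04] 0.0
knob [-1.21  0.87  1.75  1.16  1.28 -1.04] 0.0
knobup [-1.21  0.56  1.69  1.09  1.44 -0.71] 0.0
knobup [-1.21  0.56  1.69  1.09  1.44 -0.71] 0.0
knobup [-1.21  0.56  1.69  1.09  1.44 -0.71] 0.0
basecover [-0.76  0.89  2.31  1.84  1.13 -1.63] 0.0
basecover [-0.76  0.89  2.31  1.84  1.13 -1.63] 0.0
basecover [-0.76  0.89  2.31  1.84  1.13 -1.63] 0.0
```

```bash
cat >> kin.py <<'E'
p,_=fit(); C=R.from_rotvec([0,0,np.pi/2])
lo=np.array([-3.08,-.75,.22,-1.43,0,-2.85]);hi=np.array([3.08,2.2,2.44,4.57,2.65,2.85])
def ik(P,Rt,q0):
    f=lambda q:np.r_[(fk(q,p)[0]-P)*5,(((fk(q,p)[1]*C).inv()*Rt).as_rotvec())]
    r=least_squares(f,np.clip(q0,lo+1e-3,hi-1e-3),bounds=(lo,hi)); return r.x,np.abs(r.fun).max()
E
python3 - <<'E'
from kin import *
s=robot.state();M=R.from_rotvec(s["eef_rot"]);z=M.as_matrix()[:,2]
a=s["ee_pos"]
for G in([.6,.1,.35],[.661,.155,.2],[.7,.3,.35]):
    b=np.array(G)-.051*z;q=s["joints"];print(G,todo(G))
    for t in np.linspace(0,1,9):
        q,e=ik(a+(b-a)*t,M,q);print(q.round(2),round(e,4))
E
```

```text
[0.6, 0.1, 0.35] [-183.6388747   326.56695012  107.56515187]
[ 0.48 -0.17  1.88  0.26  0.32  1.28] 0.0
[ 0.34 -0.16  1.94  0.72  0.33  0.76] 0.0
[ 0.19 -0.13  2.    1.09  0.39  0.33] 0.0
[ 0.06 -0.09  2.04  1.33  0.48  0.03] 0.0
[-0.06 -0.02  2.07  1.47  0.57 -0.19] 0.0
[-0.17  0.05  2.09  1.55  0.65 -0.36] 0.0
[-0.26  0.13  2.1   1.61  0.73 -0.5 ] 0.0
[-0.33  0.22  2.09  1.64  0.79 -0.61] 0.0
[-0.4   0.31  2.06  1.65  0.84 -0.69] 0.0
[0.661, 0.155, 0.2] [-283.19303058  313.09937193  245.96166334]
[ 0.48 -0.17  1.88  0.26  0.32  1.28] 0.0
[ 0.35 -0.12  1.96  0.84  0.27  0.65] 0.0
[ 0.23 -0.04  2.03  1.42  0.31  0.  ] 0.0
[ 0.12  0.06  2.09  1.77  0.41 -0.43] 0.0
[ 0.03  0.18  2.12  1.96  0.53 -0.7 ] 0.0
[-0.05  0.31  2.13  2.06  0.64 -0.89] 0.0
[-0.11  0.44  2.12  2.11  0.73 -1.02] 0.0
[-0.17  0.57  2.08  2.13  0.8  -1.12] 0.0
[-0.22  0.69  2.03  2.13  0.85 -1.17] 0.0
[0.7, 0.3, 0.35] [-99.31225611 212.97390903 280.72878088]
[ 0.48 -0.17  1.88  0.26  0.32  1.28] 0.0
[ 0.4  -0.1   1.9   0.59  0.28  0.92] 0.0
[ 0.33 -0.03  1.91  0.96  0.26  0.52] 0.0
[0.28 0.04 1.92 1.29 0.28 0.16] 0.0
[ 0.23  0.12  1.91  1.53  0.31 -0.12] 0.0
[ 0.19  0.21  1.89  1.69  0.35 -0.31] 0.0
[ 0.16  0.29  1.86  1.8   0.38 -0.44] 0.0
[ 0.13  0.37  1.82  1.87  0.42 -0.53] 0.0
[ 0.1   0.45  1.78  1.9   0.45 -0.59] 0.0
```

servo_tool([
  [-7, 12, 4, 0, 66],
  [-14, 25, 8, 0, 66],
  [-14, 25, 8, 0, 66],
  [-14, 25, 8, 0, 66],
  [-14, 25, 8, 0, 66],
  [-14, 25, 8, 0, 66],
  [-14, 25, 8, 0, 66],
  [-14, 25, 8, 0, 66],
  [-14, 25, 8, 0, 66],
  [-14, 25, 8, 0, 66],
  [-14, 25, 8, 0, 66],
  [-14, 25, 8, 0, 66],
  [-14, 25, 8, 0, 66],
  [-9, 13, 5, 0, 66],
])

```text
time_s: 18.05
ee_pos: [0.5488, 0.0912, 0.3842]
eef_rot: [-2.341, -0.696, -1.456]
contact_force: [-0.8, -0.0, -0.1]
gripper_width: 0.0658
finger_force: 0.0
```

```bash
python3 st.py
python3 - <<'E'
from h import *
s=robot.state();f=robot.grab_frame("wrist");cv2.imwrite("pics/w1.png",f[:,:,::-1])
np.savez("pics/w1.npz",f=f,p=s["ee_pos"],r=s["eef_rot"])
Cw=cam("wrist",s);print(proj(Cw,[.661,.155,.078]),proj(Cw,[.661,.155,0]));print(todo([.661,.155,.034]))
E
```

```text
time_s 18.05
joints [-0.3665  0.2612  2.075   1.6344  0.8128 -0.6423]
ee_pos [0.5488 0.0912 0.3842]
contact_force [-0.8056 -0.048  -0.0861]
[[ 0.37    0.545   0.7524]
 [ 0.2436 -0.8385  0.4875]
 [ 0.8965  0.003  -0.443 ]] tilt 63.70432447820993 r 0.5563354316488265 w 0.06583689112002802 0.0
[258.72022817 321.39875182] [257.98515627 343.59540719]
[-255.17833392    5.1532179   219.57801579]
```

View pics/w1.png

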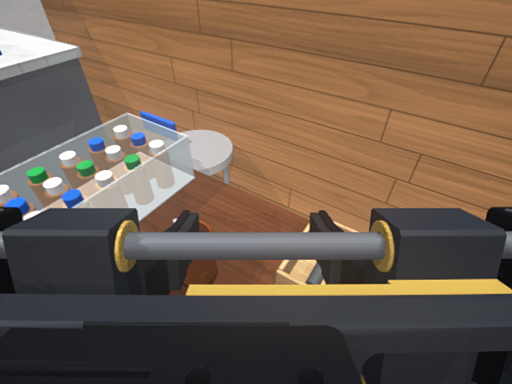

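The wrist view only shows the shelf, with the gripper body hiding the bottle area. The fixed cameras will do, so I refine the centroids there.

```bash
cat > meas.py <<'E'
from h import *
A=cam("scene");B=cam("side")
def blob(f,kind,near,w=12):
    h=cv2.cvtColor(f,cv2.COLOR_RGB2HSV).astype(int);H,S,V=h[...,0],h[...,1],h[...,2]
    m={'red':((H<4)|(H>172))&(S>150)&(V>130),'white':(S<50)&(V>175),'grey':(S<60)&(V>100),'amber':(H>=4)&(H<16)&(S>120)&(V>90)}[kind]
    k=np.zeros_like(m);x,y=map(int,near);k[y-w:y+w+1,x-w:x+w+1]=1
    ys,xs=np.nonzero(m&k);return (xs.mean(),ys.mean()),len(xs),(xs.min(),xs.max(),ys.min(),ys.max())
E
python3 - <<'E'
from meas import *
a=np.load("pics/scene0.npy");b=np.load("pics/side0.npy")
for nm,k,ua,ub,w,hz in(("dyecap",'red',(311,264),(207,267),9,.073),("knob",'white',(193,154),(277,143),7,.127),("plinth",'white',(283,216),(262,237),16,.022),("flange",'grey',(283,220),(262,240),28,.004)):
    x=blob(a,k,ua,w);y=blob(b,k,ub,w)
    print(nm,x,y,tri(A,x[0],B,y[0]),plane(A,x[0],hz).round(4),plane(B,y[0],hz).round(4))
E
```

```text
dyecap ((np.float64(311.27710843373495), np.float64(263.7469879518072)), 83, (np.int64(307), np.int64(316), np.int64(259), np.int64(269))) ((np.float64(206.52439024390245), np.float64(265.0731707317073)), 82, (np.int64(202), np.int64(211), np.int64(260), np.int64(270))) (array([0.66296631, 0.15590438, 0.07212719]), np.float64(0.0016460788797675269)) [0.6641 0.1567 0.073 ] [0.6624 0.1557 0.073 ]
knob ((np.float64(192.27777777777777), np.float64(153.375)), 72, (np.int64(189), np.int64(196), np.int64(148), np.int64(160))) ((np.float64(275.8863636363636), np.float64(139.9318181818182)), 44, (np.int64(272), np.int64(280), np.int64(137), np.int64(148))) (array([ 0.51624839, -0.33480846,  0.13520429]), np.float64(0.005479401989124097)) [ 0.5131 -0.3374  0.127 ] [ 0.5155 -0.35    0.127 ]
plinth ((np.float64(282.87854251012146), np.float64(217.61133603238866)), 494, (np.int64(267), np.int64(299), np.int64(207), np.int64(232))) ((np.float64(261.87297297297295), np.float64(237.40540540540542)), 370, (np.int64(251), np.int64(273), np.int64(227), np.int64(248))) (array([ 0.52876088, -0.00093028,  0.02023479]), np.float64(0.0004249167944846911)) [ 5.301e-01 -2.000e-04  2.200e-02] [5.285e-01 3.000e-04 2.200e-02]
flange ((np.float64(282.48271446863), np.float64(220.2010243277849)), 781, (np.int64(264), np.int64(301), np.int64(204), np.int64(236))) ((np.float64(261.9974715549937), np.float64(240.6637168141593)), 791, (np.int64(243), np.int64(281), np.int64(226), np.int64(255))) (array([ 0.52812785, -0.00208514,  0.00406078]), np.float64(0.00010437876950928922)) [ 0.528  -0.0021  0.004 ] [ 0.5282 -0.0021  0.004 ]
```

Run:
```python
from kin import *
s=robot.state();M=R.from_rotvec(s["eef_rot"]);z=M.as_matrix()[:,2]
G=np.array([.663,.156,.034]);print(todo(G-.1*z),todo(G))
q=s["joints"]
for P in(G-.1*z,G,[.60,.10,.30],[.528,-.002,.058]): q,e=ik(np.array(P)-.051*z,M,q);print(q.round(2),e.round(4))
```

```text
[-254.19022489    5.39983551  121.56869917] [-254.19022489    5.39983551  221.56869917]
[-0.39  1.01  2.2   2.21  1.15 -1.63] 0.0
[-0.21  1.06  1.99  2.32  1.05 -1.5 ] 0.0
[-0.39  0.41  2.11  1.78  0.85 -0.89] 0.0
[-0.75  1.1   2.27  1.91  1.18 -1.81] 0.0
```

Camera seat and dye heights check out (0.072 for the cap, 0.004 for the flange). Moving to the pre-grasp pose, 100 mm back along the tool.

servo_tool([
  [-12, 0, 6, 0, 54],
  [-25, 0.5, 12, 0, 54],
  [-25, 0.5, 12, 0, 54],
  [-25, 0.5, 12, 0, 54],
  [-25, 0.5, 12, 0, 54],
  [-25, 0.5, 12, 0, 54],
  [-25, 0.5, 12, 0, 54],
  [-25, 0.5, 12, 0, 54],
  [-25, 0.5, 12, 0, 54],
  [-25, 0.5, 12, 0, 54],
  [-17, 0.5, 8, 0, 54],
  [0, 0, 0, 0, 54],
])

```text
time_s: 19.3
ee_pos: [0.5484, 0.0875, 0.1012]
eef_rot: [-2.338, -0.697, -1.451]
contact_force: [-0.7, 0.0, 0.4]
gripper_width: 0.054
finger_force: 0.0
```

Run:
```python
from h import *
print(robot.state()["contact_force"],todo([.663,.156,.034]))
f=robot.grab_frame("scene");g=robot.grab_frame("side")
c=cv2.hconcat([cv2.resize(f[190:310,230:400],(400,282)),cv2.resize(g[210:330,160:330],(400,282))])
cv2.imwrite("pics/p1.png",c[:,:,::-1])
```

```text
[-0.70329863  0.01356399  0.3802641 ] [-0.98981515  5.52983751 98.39485151]
```

View pics/p1.png

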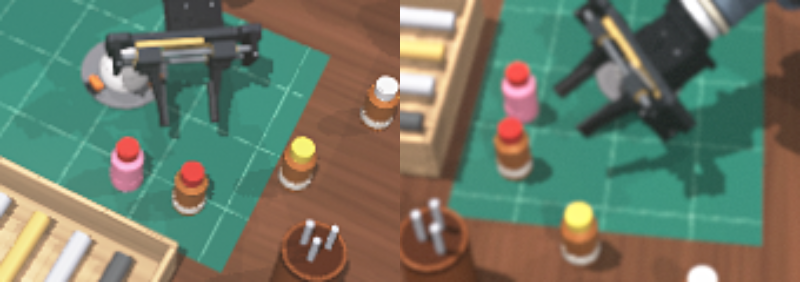

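The picture shows both fingers straddling the line to the red-capped amber bottle, clear of the pink one. I correct 5.5 mm sideways, advance and close.

servo_tool([
  [0, 5.5, 5, 0, 54],
  [-1, 0, 13, 0, 54],
  [0, 0, 15, 0, 54],
  [0, 0, 15, 0, 54],
  [0, 0, 15, 0, 54],
  [0, 0, 15, 0, 54],
  [0, 0, 13, 0, 54],
  [0, 0, 7, 0, 54],
  [0, 0, 0, 0, 30],
  [0, 0, 0, 0, 30],
  [0, 0, 0, 0, 30],
  [0, 0, 0, 0, 30],
  [0, 0, 0, 0, 30],
  [0, 0, 0, 0, 30],
])

```text
time_s: 20.8
ee_pos: [0.6242, 0.1302, 0.0594]
eef_rot: [-2.337, -0.697, -1.455]
contact_force: [-2.3, -1.0, 1.4]
gripper_width: 0.0389
finger_force: 30.0
```

```bash
python3 st.py; python3 -c "
from h import *
print(todo([.663,.156,.034]))"
```

```text
time_s 20.8
joints [-0.218   1.0555  1.9959  2.3109  1.0514 -1.4981]
ee_pos [0.6242 0.1302 0.0594]
contact_force [-2.3374 -1.0321  1.3747]
[[ 0.3691  0.5468  0.7515]
 [ 0.2424 -0.8373  0.4901]
 [ 0.8972  0.0013 -0.4416]] tilt 63.79192240730403 r 0.63763744343227 w 0.03891512025661438 29.981600913488364
[-2.25152346 -0.39463836  2.02690211]
```

servo_tool([
  [8, 0, -4, 0, 30],
  [18, 0, -9, 0, 30],
  [26, 0, -13, 0, 30],
  [28, 0, -14, 0, 30],
  [28, 0, -14, 0, 30],
  [28, 0, -14, 0, 30],
  [28, 0, -14, 0, 30],
  [28, 0, -14, 0, 30],
  [28, 0, -14, 0, 30],
  [20, 0, -10, 4, 30],
  [0, 0, 0, 8, 30],
  [0, 0, 0, 8.5, 30],
  [0, 0, 0, 8.5, 30],
  [0, 0, 0, 8.5, 30],
  [0, 0, 0, 8.5, 30],
  [0, 0, 0, 8.5, 30],
  [0, 0, 0, 8.5, 30],
  [0, 0, 0, 8.5, 30],
  [0, 0, 0, 8.5, 30],
  [0, 0, 0, 8.5, 30],
])

```text
time_s: 22.8
ee_pos: [0.622, 0.13, 0.3276]
eef_rot: [-1.848, 0.975, -0.631]
contact_force: [0.7, -0.4, -0.2]
gripper_width: 0.0389
finger_force: 30.0
```

servo_tool([
  [0, 0, 0, 8.5, 30],
  [0, 0, 0, 8.5, 30],
  [0, 0, 0, 8.5, 30],
  [0, 0, 0, 8.5, 30],
  [0, 0, 0, 8.5, 30],
  [0, 0, 0, 8.5, 30],
  [0, 0, 0, 8.5, 30],
  [0, 0, 0, 8.5, 30],
  [0, 0, 0, 8.5, 30],
  [0, 0, 0, 5, 30],
  [0, 0, 0, 0, 30],
  [0, 0, 0, 0, 30],
  [0, 0, 0, 0, 30],
])

```text
time_s: 24.1
ee_pos: [0.6225, 0.1299, 0.3277]
eef_rot: [-0.752, 1.894, 0.252]
contact_force: [0.4, -0.1, -1.5]
gripper_width: 0.039
finger_force: 30.0
```

```bash
python3 st.py
python3 - <<'E'
from h import *
f=robot.grab_frame("scene");g=robot.grab_frame("side")
c=cv2.hconcat([cv2.resize(f[110:310,220:400],(400,444)),cv2.resize(g[130:330,140:320],(400,444))])
cv2.imwrite("pics/p2.png",c[:,:,::-1])
E
```

```text
time_s 24.1
joints [-0.2195  0.4573  1.9657  1.8453  0.7303  2.1773]
ee_pos [0.6225 0.1299 0.3277]
contact_force [ 0.3764 -0.064  -1.4755]
[[-0.2674 -0.6033  0.7513]
 [-0.3857  0.7816  0.4903]
 [-0.883  -0.1587 -0.4417]] tilt 63.78897340347168 r 0.6359576255585238 w 0.03902363581473233 29.985295668739127
```

View pics/p2.png

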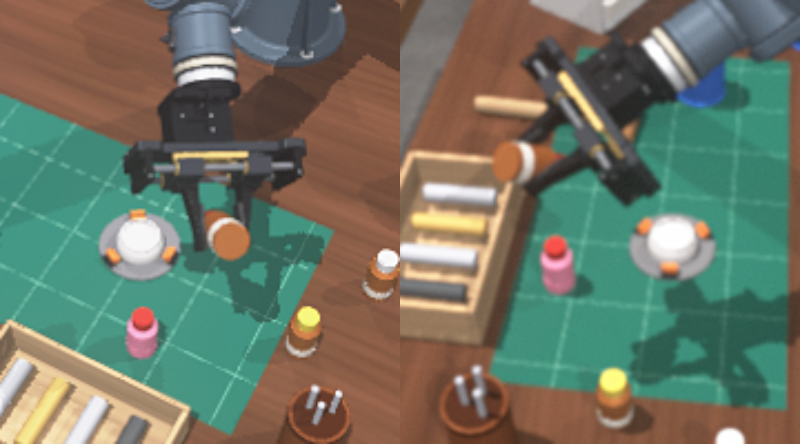

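The bottle is held upside down: its underside faces the cameras and its cap points away and down. Turning back.

servo_tool([
  [0, 0, 0, -8.5, 30],
  [0, 0, 0, -8.5, 30],
  [0, 0, 0, -8.5, 30],
  [0, 0, 0, -8.5, 30],
  [0, 0, 0, -8.5, 30],
  [0, 0, 0, -8.5, 30],
  [0, 0, 0, -8.5, 30],
  [0, 0, 0, -8.5, 30],
  [0, 0, 0, -8.5, 30],
  [0, 0, 0, -8.5, 30],
  [0, 0, 0, -8.5, 30],
  [0, 0, 0, -8.5, 30],
  [0, 0, 0, -8.5, 30],
  [0, 0, 0, -8.5, 30],
  [0, 0, 0, -8.5, 30],
  [0, 0, 0, -8.5, 30],
  [0, 0, 0, -8.5, 30],
  [0, 0, 0, -8.5, 30],
  [0, 0, 0, -8.5, 30],
  [0, 0, 0, -8.5, 30],
])

```text
time_s: 26.2
ee_pos: [0.6228, 0.1299, 0.3276]
eef_rot: [-2.337, -0.706, -1.458]
contact_force: [-0.5, 1.0, -0.4]
gripper_width: 0.0391
finger_force: 30.0
```

```bash
python3 st.py
python3 - <<'E'
from meas import *
from kin import ik
s=robot.state();M=R.from_rotvec(s["eef_rot"]).as_matrix()
# grasp: tool pose at grasp, bottle at (.663,.156,0)
M0=R.from_rotvec([-2.337,-.697,-1.455]).as_matrix();b=M0.T@(np.array([.663,.156,0])-[.6242,.1302,.0594])
P=s["ee_pos"]+M@b; print("bottle origin, axis",P,M@M0.T@[0,0,1])
f=robot.grab_frame("scene");g=robot.grab_frame("side")
u=proj(A,P+[0,0,.073]);v=proj(B,P+[0,0,.073])
x=blob(f,'red',u,10);y=blob(g,'red',v,10);print(u,v,x,y,tri(A,x[0],B,y[0]))
for h in(.10,.024):
    sh=M.T@(np.array([.528,-.002,h])-P)*1000;print(h,sh)
    print(ik(s["ee_pos"]+M@sh/1000,R.from_matrix(M),s["joints"])[0].round(2))
E
```

```text
time_s 26.2
joints [-0.2196  0.4577  1.9653  1.8454  0.7305 -0.7953]
ee_pos [0.6228 0.1299 0.3276]
contact_force [-0.524   1.0234 -0.4328]
[[ 0.3651  0.5497  0.7514]
 [ 0.2485 -0.8353  0.4903]
 [ 0.8972  0.0077 -0.4416]] tilt 63.79653846818179 r 0.6361670858851113 w 0.039074809605373184 29.98354279445266
bottle origin, axis [0.66170155 0.15549377 0.26821068] [-0.00363631  0.00539497  0.99997884]
[319.83440704 205.47478141] [197.11810509 192.23401562] ((np.float64(320.2096774193548), np.float64(205.94354838709677)), 124, (np.int64(315), np.int64(326), np.int64(200), np.int64(212))) ((np.float64(197.6074074074074), np.float64(192.45185185185184)), 135, (np.int64(191), np.int64(204), np.int64(186), np.int64(199))) (array([0.66107388, 0.15596199, 0.3401779 ]), np.float64(0.0015773270253936252))
0.1 [-238.86791025   56.77155998 -103.41342643]
[-0.76  0.87  2.3   1.82  1.12 -1.61]
0.024 [-307.05499781   56.18518557  -69.85486187]
[-0.76  1.09  2.27  1.9   1.18 -1.81]
```

The bottle is upright in the grip again and its measured cap matches the prediction. Moving above the seat.

servo_tool([
  [-8, 2, -4, 0, 30],
  [-18, 4, -8, 0, 30],
  [-21, 5, -9, 0, 30],
  [-21, 5, -9, 0, 30],
  [-21, 5, -9, 0, 30],
  [-21, 5, -9, 0, 30],
  [-21, 5, -9, 0, 30],
  [-21, 5, -9, 0, 30],
  [-21, 5, -9, 0, 30],
  [-21, 5, -9, 0, 30],
  [-21, 5, -9, 0, 30],
  [-16, 4, -7, 0, 30],
  [-8, 3, -3, 0, 30],
  [0, 0, 0, 0, 30],
  [0, 0, 0, 0, 30],
])

```text
time_s: 27.8
ee_pos: [0.4892, -0.0273, 0.159]
eef_rot: [-2.337, -0.696, -1.456]
contact_force: [0.1, -0.1, -1.0]
gripper_width: 0.039
finger_force: 30.0
```

```bash
cat > bt.py <<'E'
from h import *
s=robot.state();M=R.from_rotvec(s["eef_rot"]).as_matrix()
M0=R.from_rotvec([-2.337,-.697,-1.455]).as_matrix();b=M0.T@(np.array([.663,.156,0])-[.6242,.1302,.0594])
P=s["ee_pos"]+M@b;print("bottle",P.round(4),(M@M0.T@[0,0,1]).round(4),s["time_s"],s["contact_force"].round(1))
for h in(.06,.026,.024): print(h,M.T@(np.array([.528,-.002,h])-P)*1000)
E
python3 bt.py
```

```text
bottle [ 0.5281 -0.0015  0.0996] [-8.e-04 -2.e-04  1.e+00] 27.8 [ 0.1 -0.1 -1. ]
0.06 [-35.72647274   0.31646668  17.15407126]
0.026 [-66.24232703   0.26742534  32.14674386]
0.024 [-68.03737729   0.26454055  33.02866578]
```

servo_tool([
  [-6, 0, 3, 0, 30],
  [-12, 0, 6, 0, 30],
  [-13, 0, 6, 0, 30],
  [-13, 0, 6, 0, 30],
  [-10, 0, 5, 0, 30],
  [-6, 0, 3, 0, 30],
  [-4, 0, 2, 0, 30],
  [-2, 0, 1, 0, 30],
  [0, 0, 0, 0, 30],
  [0, 0, 0, 0, 30],
])

```text
time_s: 28.8
ee_pos: [0.4888, -0.0274, 0.0858]
eef_rot: [-2.337, -0.698, -1.456]
contact_force: [1.2, 0.2, -0.6]
gripper_width: 0.0393
finger_force: 30.0
```

```bash
python3 bt.py;python3 - <<'E'
from meas import *
f=robot.grab_frame("scene");g=robot.grab_frame("side");P=np.array([.528,-.002,.024])
u=proj(A,P+[0,0,.073]);v=proj(B,P+[0,0,.073])
x=blob(f,'red',u,10);y=blob(g,'red',v,10);print(x[:2],y[:2],tri(A,x[0],B,y[0]))
E
```

```text
bottle [ 0.5276 -0.0017  0.0264] [-9.e-04  5.e-04  1.e+00] 28.8 [ 1.2  0.2 -0.6]
0.06 [ 30.18781089   0.56169761 -14.67386608]
0.026 [-0.32423501  0.48948169  0.32646192]
0.024 [-2.11906124  0.48523369  1.20883415]
((np.float64(283.8333333333333), np.float64(202.15277777777777)), 72) ((np.float64(263.0), np.float64(219.16666666666666)), 72) (array([ 0.52708772, -0.00120883,  0.09961214]), np.float64(0.00217343738004927))
```

Centred over the seat, 2 mm up. Lower the rest gently, open, then withdraw along the tool axis.

servo_tool([
  [-1.5, 0.5, 0.8, 0, 30],
  [-1, 0, 0.5, 0, 30],
  [0, 0, 0, 0, 30],
  [0, 0, 0, 0, 42],
  [0, 0, 0, 0, 48],
  [0, 0, 0, 0, 54],
  [0, 0, 0, 0, 54],
  [0, 0, 0, 0, 54],
])

```text
time_s: 29.7
ee_pos: [0.489, -0.0279, 0.0825]
eef_rot: [-2.337, -0.698, -1.455]
contact_force: [-0.5, 0.0, 0.2]
gripper_width: 0.0532
finger_force: 0.0
```

```bash
python3 bt.py;python3 - <<'E'
from meas import *
f=robot.grab_frame("scene");g=robot.grab_frame("side");P=np.array([.528,-.002,.024])
u=proj(A,P+[0,0,.073]);v=proj(B,P+[0,0,.073])
x=blob(f,'red',u,10);y=blob(g,'red',v,10);print(x[:2],y[:2],tri(A,x[0],B,y[0]),robot.state()["finger_force"])
E
```

```text
bottle [ 0.5278 -0.0021  0.0231] [-2.e-04  4.e-04  1.e+00] 29.7 [-0.5  0.   0.2]
0.06 [ 33.16185745   0.08572119 -16.13370353]
0.026 [ 2.65738379  0.03040074 -1.11791096]
0.024 [ 0.86300299  0.02714659 -0.23462904]
((np.float64(283.32876712328766), np.float64(202.56164383561645)), 73) ((np.float64(262.42857142857144), np.float64(219.45454545454547)), 77) (array([ 0.52850044, -0.00195239,  0.09800278]), np.float64(0.0012135172887067715)) 0.0
```

servo_tool([
  [5, 0, -2.5, 0, 54],
  [12, 0, -6, 0, 54],
  [18, 0, -9, 0, 54],
  [20, 0, -10, 0, 54],
  [20, 0, -10, 0, 54],
  [20, 0, -10, 0, 54],
  [20, 0, -10, 0, 54],
  [20, 0, -10, 0, 54],
  [10, 0, -5, 0, 54],
])

```text
time_s: 30.7
ee_pos: [0.4876, -0.0276, 0.2468]
eef_rot: [-2.336, -0.7, -1.458]
contact_force: [0.2, -0.8, 0.2]
gripper_width: 0.054
finger_force: 0.0
```

Run:
```python
from meas import *
from kin import ik
s=robot.state();M=R.from_rotvec(s["eef_rot"]).as_matrix()
f=robot.grab_frame("scene");g=robot.grab_frame("side");np.savez("pics/kn.npz",f=f,g=g)
for i,(im,u,C) in enumerate(((f,(193,154),A),(g,(276.5,143),B))):
    h=cv2.cvtColor(im,cv2.COLOR_RGB2HSV);x,y=map(int,u)
    h=h[y-8:y+30,x-20:x+21].astype(int)
    bl=(h[...,0]>100)&(h[...,0]<128)&(h[...,1]>110)
    wh=(h[...,1]<90)&(h[...,2]>120)
    for r in range(0,38,2): print(r+y-8,''.join('#' if a else('o' if b else '.') for a,b in zip(bl[r],wh[r])),x-20 if r==0 else '')
y=blob(g,'red',proj(B,[.528,-.002,.097]),10);x=blob(f,'red',proj(A,[.528,-.002,.097]),10);print(tri(A,x[0],B,y[0]))
q=s["joints"]
for G in([.514,-.334,.30],[.514,-.334,.133],[.514,-.334,.30],[.528,-.002,.30],[.528,-.002,.137]):
    q,e=ik(np.array(G)-.051*M[:,2],R.from_matrix(M),q);print(G,todo(G).round(0),q.round(2),e.round(4))
```

```text
146 ##..............................ooo...... 173
148 #................oooooo..............oo.. 
150 ................oooooooo###.............. 
152 ............o.##oooooooo######........... 
154 ...........#####oooooooo.#######......... 
156 ..........#######oooooooo########........ 
158 .........o#######oooooooo########........ 
160 ..........########ooooo##########........ 
162 ........oo#######################........ 
164 ..........########################....... 
166 ...........#######################....... 
168 ...........########################...... 
170 ..o.........#######################...... 
172 ............#######################...... 
174 ............########################..... 
176 .............########################.... 
178 .............########################.... 
180 .............########################.... 
182 .............#######################..... 
135 ................................######### 256
137 ................ooooooooo......########## 
139 ...............oooooooooo......########## 
141 ................oooooooooooo.oo########## 
143 .........
[... 487 characters left out ...]
o....o......... 
165 .........####.........ooo..o............. 
167 .........##.............ooo.............. 
169 ..........................ooo............ 
171 ...................##......oo............ 
(array([ 0.52813663, -0.00188638,  0.09592988]), np.float64(0.001360180332959641))
[0.514, -0.334, 0.3] [ -17.  271. -205.] [-1.21  0.58  1.69  1.09  1.43 -0.72] 0.0
[0.514, -0.334, 0.133] [-167.  270. -131.] [-1.21  0.87  1.74  1.15  1.29 -1.03] 0.0
[0.514, -0.334, 0.3] [ -17.  271. -205.] [-1.21  0.58  1.69  1.09  1.43 -0.72] 0.0
[0.528, -0.002, 0.3] [ 69.   1. -32.] [-0.76  0.38  2.21  1.51  1.06 -0.96] 0.0
[0.528, -0.002, 0.137] [-77.  -0.  40.] [-0.76  0.87  2.3   1.82  1.12 -1.61] 0.0
```

Run:
```python
from meas import *
g=np.load("pics/side0.npy");f=np.load("pics/scene0.npy")
x,y=276,143;h=cv2.cvtColor(g,cv2.COLOR_RGB2HSV)[y-8:y+40,x-20:x+21].astype(int)
bl=(h[...,0]>100)&(h[...,0]<128)&(h[...,1]>110);wh=(h[...,1]<90)&(h[...,2]>120)
for r in range(0,48,2): print(r+y-8,''.join('#' if a else('o' if b else '.') for a,b in zip(bl[r],wh[r])))
def c(im,m,x0,x1,y0,y1):
    h=cv2.cvtColor(im,cv2.COLOR_RGB2HSV)[y0:y1,x0:x1].astype(int)
    w=(h[...,1]<90)&(h[...,2]>120) if m=='w' else (h[...,0]>100)&(h[...,0]<128)&(h[...,1]>110)
    ys,xs=np.nonzero(w);return xs.mean()+x0,ys.mean()+y0,len(xs)
a=c(f,'w',186,201,146,163);b=c(g,'w',270,285,136,151);print(a,b,tri(A,a[:2],B,b[:2]),plane(A,a[:2],.126),plane(B,b[:2],.126))
a=c(f,'b',180,212,148,192);b=c(g,'b',262,292,138,184);print(a,b,tri(A,a[:2],B,b[:2]))
```

```text
135 ................................#########
137 ................ooooooooo......##########
139 ...............ooooooooooo.....##########
141 .............o..oooooooooo....o##########
143 ..........o#####.ooooooo#####...#########
145 ..........######.ooooooo######.......####
147 .........########ooooooo.######o.........
149 .........###########..#########..........
151 ..........####################...........
153 ..........####################...........
155 .........#####################...........
157 .........#####################...........
159 .........#####################...........
161 .........#####################...........
163 .........#####################...........
165 .........#####################...........
167 .........#####################...........
169 ........######################...........
171 ........#######################..........
173 .........#####################...........
175 ...........#################.............
177 ..............###########................
179 .........................................
181 .........................................
(np.float64(192.87878787878788), np.float64(153.73737373737373), 99) (np.float64(276.03846153846155), np.float64(141.70192307692307), 104) (array([ 0.51461319, -0.33389804,  0.13018181]), np.float64(0.0023293852095188114)) [ 0.51277308 -0.33543305  0.126     ] [ 0.51434511 -0.34125328  0.126     ]
(np.float64(195.91880920162382), np.float64(170.48985115020298), 739) (np.float64(275.6723404255319), np.float64(159.79148936170213), 705) (array([ 0.51377579, -0.33475213,  0.04907288]), np.float64(0.004685079171520544))
```

servo_tool([
  [4, 8, -8, 0, 60],
  [2, 18, -16, 0, 60],
  [0, 26, -20, 0, 60],
  [-2, 26, -20, 0, 60],
  [-2, 26, -20, 0, 60],
  [-2, 26, -20, 0, 60],
  [-2, 26, -20, 0, 60],
  [-2, 26, -20, 0, 60],
  [-2, 26, -20, 0, 60],
  [-3, 26, -19, 0, 60],
  [-4, 22, -14, 0, 60],
  [-6, 15, -8, 0, 60],
  [0, 0, 0, 0, 60],
])

```text
time_s: 32.1
ee_pos: [0.475, -0.3626, 0.3173]
eef_rot: [-2.339, -0.695, -1.456]
contact_force: [-0.3, 0.4, 0.3]
gripper_width: 0.06
finger_force: 0.0
```

```bash
python3 st.py; python3 -c "
from h import *
print(todo([.514,-.334,.20]),todo([.514,-.334,.133]))"
```

```text
time_s 32.1
joints [-1.2122  0.5912  1.6855  1.086   1.4308 -0.7241]
ee_pos [ 0.475  -0.3626  0.3173]
contact_force [-0.3188  0.3793  0.3215]
[[ 0.3694  0.5452  0.7526]
 [ 0.2423 -0.8383  0.4884]
 [ 0.8971  0.0019 -0.4417]] tilt 63.78506881697984 r 0.597601816811937 w 0.05996051832416543 0.0
[-83.90483671  -2.95257598  44.10654812] [-144.01329905   -3.0812199    73.70310546]
```

servo_tool([
  [-10, -1, 5, 0, 60],
  [-20, -1, 10, 0, 60],
  [-22, -1, 11, 0, 60],
  [-22, 0, 11, 0, 60],
  [-22, 0, 11, 0, 60],
  [-20, 0, 10, 0, 60],
  [-15, 0, 8, 0, 60],
  [-9, 0, 5, 0, 60],
  [-4, 0, 3, 0, 60],
  [0, 0, 0, 0, 60],
])

```text
time_s: 33.1
ee_pos: [0.4762, -0.3554, 0.1563]
eef_rot: [-2.335, -0.697, -1.455]
contact_force: [-0.1, 0.3, 0.5]
gripper_width: 0.0599
finger_force: 0.0
```

Run:
```python
from h import *
s=robot.state();print(s["contact_force"],todo([.514,-.334,.133]))
f=robot.grab_frame("scene");g=robot.grab_frame("side")
c=cv2.hconcat([cv2.resize(f[110:220,140:270],(400,338)),cv2.resize(g[90:200,220:350],(400,338))])
cv2.imwrite("pics/p3.png",c[:,:,::-1])
```

```text
[-0.07104767  0.34577326  0.467028  ] [-1.7689178   2.81222924 -1.8156142 ]
```

View pics/p3.png

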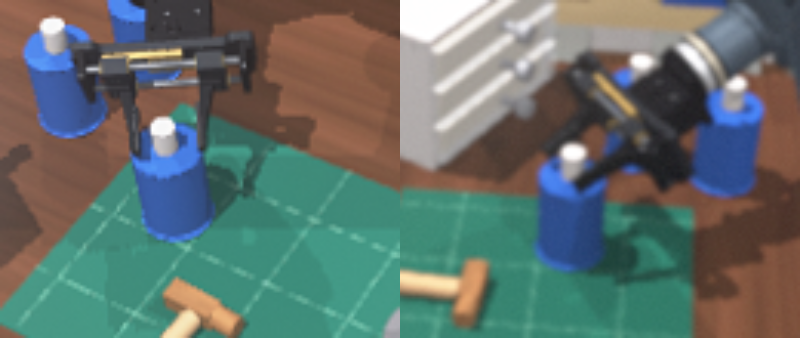

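The knob is centred between the fingers and the tips are at its sides in both views. Closing and lifting 190 mm.

servo_tool([
  [-1, 2.8, -1, 0, 60],
  [0, 0, 0, 0, 40],
  [0, 0, 0, 0, 15],
  [0, 0, 0, 0, 15],
  [0, 0, 0, 0, 15],
  [0, 0, 0, 0, 15],
  [0, 0, 0, 0, 15],
  [0, 0, 0, 0, 15],
  [0, 0, 0, 0, 15],
])

```text
time_s: 34.1
ee_pos: [0.4767, -0.3596, 0.1564]
eef_rot: [-2.337, -0.697, -1.456]
contact_force: [0.7, -0.7, -0.1]
gripper_width: 0.0248
finger_force: 30.0
```

servo_tool([
  [4, 0, -2, 0, 15],
  [9, 0, -4.5, 0, 15],
  [15, 0, -7.5, 0, 15],
  [20, 0, -10, 0, 15],
  [20, 0, -10, 0, 15],
  [20, 0, -10, 0, 15],
  [20, 0, -10, 0, 15],
  [20, 0, -10, 0, 15],
  [20, 0, -10, 0, 15],
  [14, 0, -7, 0, 15],
  [7, 0, -3, 0, 15],
  [0, 0, 0, 0, 15],
])

```text
time_s: 35.3
ee_pos: [0.4757, -0.3594, 0.3462]
eef_rot: [-2.338, -0.7, -1.456]
contact_force: [0.4, -0.1, -1.2]
gripper_width: 0.0249
finger_force: 30.0
```

```bash
python3 st.py
python3 - <<'E'
from h import *
f=robot.grab_frame("scene");g=robot.grab_frame("side");np.savez("pics/cv.npz",f=f,g=g)
c=cv2.hconcat([cv2.resize(f[50:200,120:280],(400,375)),cv2.resize(g[40:190,200:360],(400,375))])
cv2.imwrite("pics/p4.png",c[:,:,::-1])
E
```

```text
time_s 35.3
joints [-1.2087  0.5455  1.6694  1.0795  1.4585 -0.6706]
ee_pos [ 0.4757 -0.3594  0.3462]
contact_force [ 0.3648 -0.0657 -1.2239]
[[ 0.3681  0.5476  0.7514]
 [ 0.245  -0.8367  0.4898]
 [ 0.8969  0.0038 -0.4422]] tilt 63.75850127905988 r 0.5961702265862617 w 0.024893701284313167 29.99305011704564
```

View pics/p4.png

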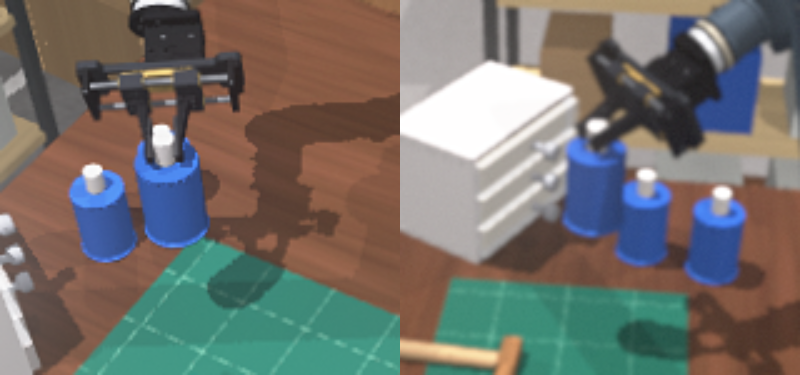

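The cover hangs upright in the grip, its mouth level in both views, at scene crop about (170,190). Carrying it level to above the base.

servo_tool([
  [2, -7, 4, 0, 15],
  [5, -15, 9, 0, 15],
  [7, -21, 14, 0, 15],
  [7, -23, 15, 0, 15],
  [7, -23, 15, 0, 15],
  [7, -23, 15, 0, 15],
  [7, -23, 15, 0, 15],
  [7, -23, 15, 0, 15],
  [7, -23, 15, 0, 15],
  [7, -23, 15, 0, 15],
  [7, -23, 15, 0, 15],
  [7, -20, 13, 0, 15],
  [7, -15, 9, 0, 15],
  [6, -9, 5, 0, 15],
  [3, -1, 0, 0, 15],
  [0, 0, 0, 0, 15],
])

```text
time_s: 37.0
ee_pos: [0.4922, -0.0242, 0.3515]
eef_rot: [-2.337, -0.698, -1.456]
contact_force: [-0.2, -0.7, -1.5]
gripper_width: 0.0252
finger_force: 30.0
```

```bash
python3 st.py
cat > cov.py <<'E'
from meas import *
s=robot.state();M=R.from_rotvec(s["eef_rot"]).as_matrix()
M0=R.from_rotvec([-2.337,-.697,-1.456]).as_matrix();b=M0.T@(np.array([.515,-.3347,0])-[.4767,-.3596,.1564])
P=s["ee_pos"]+M@b;print("cover pred",P.round(4),"axis",(M@M0.T@[0,0,1]).round(4),s["contact_force"].round(1))
f=robot.grab_frame("scene");g=robot.grab_frame("side")
def c(im,C):
    u=proj(C,P+[0,0,.05]).astype(int);h=cv2.cvtColor(im,cv2.COLOR_RGB2HSV).astype(int)
    m=((h[...,0]>100)&(h[...,0]<128)&(h[...,1]>110)).astype(np.uint8)
    k,l,st,ce=cv2.connectedComponentsWithStats(m);i=l[u[1],u[0]];return st[i],l==i
def rows(C,im):
    st,m=c(im,C); out=[]
    # axis point at mid wall: image mid of silhouette along the line through the projected point, perpendicular to projected axis
    for z in(.02,.05,.08):
        o=proj(C,P+[0,0,z]);a=proj(C,P+[0,0,z+.03])-o;n=np.array([-a[1],a[0]])/np.hypot(*a)
        t=np.arange(-40,40.01,.1);q=(o+t[:,None]*n).round().astype(int);v=m[q[:,1].clip(0,383),q[:,0].clip(0,511)]
        tt=t[v];out.append((tt.min()+tt.max())/2)
        w=tt.max()-tt.min();out.append(w)
    return st,np.round(out,1),n
for C,im in((A,f),(B,g)):
    st,o,n=rows(C,im);e=[np.dot((proj(C,P+np.eye(3)[i]*.01+[0,0,.05])-proj(C,P+[0,0,.05]))/10,n) for i in(0,1)]
    print(st,"mid,width px",o,"px per mm x,y",np.round(e,3))
E
python3 cov.py
```

```text
time_s 37.0
joints [-0.7455  0.305   2.1776  1.4604  1.066  -0.8285]
ee_pos [ 0.4922 -0.0242  0.3515]
contact_force [-0.1579 -0.6637 -1.5463]
[[ 0.3681  0.5472  0.7517]
 [ 0.2436 -0.837   0.49  ]
 [ 0.8973  0.0028 -0.4414]] tilt 63.805889842454505 r 0.49280120408319644 w 0.025191205424322113 29.99234603717923
cover pred [0.5306 0.0006 0.1951] axis [-4.e-04  1.e-03  1.e+00] [-0.2 -0.7 -1.5]
[271 149  30  45 981] mid,width px [ 0.2 26.9  0.9 26.9  0.6 26.9] px per mm x,y [-0.157  0.331]
[ 247  158   31   48 1199] mid,width px [-0.  28.9  0.4 27.9  0.7 28.9] px per mm x,y [-0.38  -0.032]
```

servo_tool([
  [-7, 0.8, 3, 0, 15],
  [-14, 0.8, 5, 0, 15],
  [-18, 0, 8.5, 0, 15],
  [-18, 0, 8.5, 0, 15],
  [-18, 0, 8.5, 0, 15],
  [-18, 0, 8.5, 0, 15],
  [-18, 0, 8.5, 0, 15],
  [-15, 0, 7, 0, 15],
  [-10, 0, 5, 0, 15],
  [-4.5, 0, 2.5, 0, 15],
  [0, 0, 0, 0, 15],
  [0, 0, 0, 0, 15],
])

```text
time_s: 38.3
ee_pos: [0.4901, -0.0282, 0.1966]
eef_rot: [-2.337, -0.697, -1.457]
contact_force: [0.0, 0.4, -1.6]
gripper_width: 0.0248
finger_force: 30.0
```

```bash
python3 st.py; python3 cov.py
```

```text
time_s 38.3
joints [-0.7588  0.7588  2.2936  1.7618  1.0951 -1.4757]
ee_pos [ 0.4901 -0.0282  0.1966]
contact_force [ 0.0329  0.3766 -1.6355]
[[ 0.3683  0.5465  0.7521]
 [ 0.2428 -0.8374  0.4896]
 [ 0.8974  0.0023 -0.4411]] tilt 63.824524224350625 r 0.4909352062269452 w 0.024801304807996565 29.99320685863495
cover pred [ 0.5285 -0.0034  0.0402] axis [-4.e-04  4.e-04  1.e+00] [ 0.   0.4 -1.6]
[270 184  27  40 800] mid,width px [ 0.5 24.9  0.3 24.9  0.5 25.9] px per mm x,y [-0.144  0.301]
[249 200  28  42 917] mid,width px [-0.1 24.9  0.2 25.9  0.1 25.9] px per mm x,y [-0.345 -0.028]
```

servo_tool([
  [-2.5, 0, 1.2, 0, 15],
  [-2.7, 0, 1.3, 0, 15],
  [-2.7, 0, 1.3, 0, 15],
  [-2.7, 0, 1.3, 0, 15],
  [-2.7, 0, 1.3, 0, 15],
  [-2.7, 0, 1.3, 0, 15],
  [-2, 0, 1, 0, 15],
  [-1.5, 0, 0.8, 0, 15],
  [0, 0, 0, 0, 15],
  [0, 0, 0, 0, 15],
])

```text
time_s: 39.4
ee_pos: [0.4898, -0.0277, 0.1747]
eef_rot: [-2.337, -0.697, -1.456]
contact_force: [-0.2, -0.2, -1.3]
gripper_width: 0.0252
finger_force: 30.0
```

```bash
python3 cov.py
```

```text
cover pred [ 0.5281 -0.0028  0.0183] axis [ 2.e-04 -0.e+00  1.e+00] [-0.2 -0.2 -1.3]
[270 189  27  39 778] mid,width px [-0.  23.9  0.2 24.9  0.4 26. ] px per mm x,y [-0.142  0.298]
[250 206  27  41 893] mid,width px [ 0.3 24.   0.7 24.9  0.1 25.9] px per mm x,y [-0.341 -0.028]
```

servo_tool([
  [-1.8, 0, 0.9, 0, 15],
  [-1.8, 0, 0.9, 0, 15],
  [-1.8, 0, 0.9, 0, 15],
  [-1.8, 0, 0.9, 0, 15],
  [-1.8, 0, 0.9, 0, 15],
  [0, 0, 0, 0, 15],
])

```text
time_s: 40.1
ee_pos: [0.4904, -0.0273, 0.1667]
eef_rot: [-2.331, -0.696, -1.464]
contact_force: [0.2, 0.2, 7.7]
gripper_width: 0.0249
finger_force: 30.0
```

```bash
python3 cov.py
```

```text
cover pred [ 0.5298 -0.0019  0.0106] axis [-0.0066 -0.0031  1.    ] [0.2 0.2 7.7]
[270 190  27  40 770] mid,width px [-0.  23.9  0.3 24.9 -0.  24.9] px per mm x,y [-0.141  0.297]
[249 208  27  41 870] mid,width px [ 0.5 22.9  0.8 24.   0.7 25.9] px per mm x,y [-0.34  -0.029]
```

servo_tool([
  [-1.8, 0, 0.9, 0, 15],
  [-1.8, 0, 0.9, 0, 15],
  [-1.8, 0, 0.9, 0, 15],
  [0, 0, 0, 0, 15],
  [0, 0, 0, 0, 15],
])

```text
time_s: 40.7
ee_pos: [0.4906, -0.0278, 0.1598]
eef_rot: [-2.333, -0.695, -1.462]
contact_force: [0.5, -0.9, 6.2]
gripper_width: 0.0251
finger_force: 30.0
```

```bash
python3 cov.py
```

```text
cover pred [ 0.5296 -0.0026  0.0037] axis [-0.0046 -0.0023  1.    ] [ 0.5 -0.9  6.2]
[270 192  27  39 738] mid,width px [ 0.3 23.9 -0.  23.9  0.3 24.9] px per mm x,y [-0.141  0.296]
[249 210  27  40 841] mid,width px [ 0.9 23.9  0.8 23.9  0.7 25.9] px per mm x,y [-0.338 -0.028]
```

servo_tool([
  [-0.9, 0, 0.45, 0, 15],
  [-0.9, 0, 0.45, 0, 15],
  [0, 0, 0, 0, 15],
  [0, 0, 0, 0, 15],
])

```text
time_s: 41.2
ee_pos: [0.4908, -0.0276, 0.1595]
eef_rot: [-2.329, -0.694, -1.468]
contact_force: [-0.7, -2.9, 14.4]
gripper_width: 0.025
finger_force: 30.0
```

```bash
python3 cov.py
```

```text
cover pred [ 0.5306 -0.0021  0.0036] axis [-0.0092 -0.0046  0.9999] [-0.7 -2.9 14.4]
[270 192  27  39 734] mid,width px [ 0.3 23.9 -0.  23.9  0.3 24.9] px per mm x,y [-0.141  0.296]
[249 209  27  41 844] mid,width px [ 1.3 23.9  1.2 23.9  1.  25.9] px per mm x,y [-0.338 -0.029]
```

```bash
python3 -c "
from h import *
s=robot.state();print(s['contact_force'],s['finger_force']);print(robot.hand_in())"
```

```text
[-1.14909683 -3.53780297 12.46625956] 29.997629430145025
the job is handed in; nothing more can be done
None
```

The job is handed in: the red-capped bottle was turned over and stood in the seat, and the cover is pressed home with about 12 N with the fingers still gripping the knob; no verdict came back.

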